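Clamp the press mould shut and start its timer

ROBOT

A 6-joint arm with a two-finger parallel gripper is mounted at the origin on the work surface. World frame = base frame: x ahead of the robot, y to its left, z up, the work surface at z = 0. Lengths are in m, angles in rad, forces in N, time in s.
With the tool pointing down it reaches from about 0.3 to 0.875 m from the base axis. Payload 6.4 kg.
Tool frame: the origin (TCP) lies midway between the tips of the shut fingers; the grasp point (between the pads) lies 19 mm behind it; z points along the fingers, y is the line along which they close (so a half turn about z gives the same grasp; the last joint's range is limited). The gripper opens to 85 mm and grips with 20 to 120 N. Pads are 22 mm wide; open, the fingers measure 114 mm over their backs; the gripper's body (76 mm by 85 mm) begins 54 mm behind the grasp point. The pads swing forward as they close: fully open they stand 13 mm farther back than shut.
Start: joints at [-0.206, 0.181, 1.607, -0, 1.354, -0.206], TCP at [0.575, 0, 0.231] pointing down, gripper open.
Joint ranges: [-2.99, 2.99], [-0.89, 2.07], [0.3, 2.58], [-1.14, 4.28], [0, 2.63], [-3.12, 3.12]. Speed limits (rad/s): [2.57, 2.57, 3.01, 3.14, 3.14, 3.14].

INTERFACE

Orientations are given as a unit quaternion [w, x, y, z].
In Python, from bench import ctrl, vision, workorder gives the robot as it stands. The module is installed in compiled form; this text tells all that it offers.
- The arm moves only by the tool servo_tool, never from a script. Its argument "steps" is a list of rows, each an object of numbers: "dx", "dy", "dz": the shift along the world's x, y, z as a fraction of full scale; "wx", "wy", "wz": the turn, a rotation vector about the world's x, y, z as a fraction of full scale. A call has exactly 5 rows; each row is the pose to reach, as a shift and turn from the pose commanded when the call began, turning the shorter way round; what a row does not reach only later rows make up. Full scale, the value 1, is 100 mm for a shift and pi rad for a turn. A row lasts 1/12 s, in which the tool goes at most 41.7 mm and 7.16 degrees, less where a joint would pass 70% of its speed; a pose out of reach is approached as far as the arm can. A call with a number of a shift or a turn outside -1 to 1 is refused whole. A call with a gripper value outside its range is refused whole. "jaw" is the opening, from 0 (shut) to 1 (fully open), set as the call begins (left out, the last holds). The fingers move at their own pace and stop on an object; the grip force is fixed at half the most. Time passes only in rows, so rows that repeat a pose let the fingers close, or fill a call up. It gives the time, the measured TCP pose, the force, the opening and the grip force at its end, in the units of the state.
- ctrl.get_obs(): the state, without advancing time (a new reading comes with each control period).
- vision.camera(name): name is "scene" or "side" or "wrist"; returns a dict with "frame" (384x512x3 uint8, red, green, blue), "vfov" (degrees; the focal length in pixels is half the picture's height over the tangent of half this angle, whatever the lens; pixels are square), "cx", "cy" (the principal point, pixels), "D" ([k1, k2, p1, p2, k3] as OpenCV has them; the pictures are not rectified), "camera_from_world" (4x4, takes a point from world to camera coordinates). Camera axes: x right, y up, looking along -z (the intrinsics and any distortion apply to the point x, -y, -z); pixel columns grow to the right and rows downward; lengths in m; the calibration is good to about 2 mm. A picture is of the moment at which its call begins. There is no depth.
- workorder.hand_in(): hands the job in; it is judged then, once.
The state is a dict: "time_s": time; "q": joint angles; "dq": joint speeds; "joint_efforts": joint torques, N m; "eef_pos": TCP position; "eef_rot": TCP orientation; "wrist_force": force on the tool from outside, world axes, zero at the start; "torque": the same for the moment, N m; "opening": opening from 0.0 (shut) to 1.0 (fully open); "grasp_force": force on a finger pad.
Only numpy, scipy, OpenCV 4.12 (cv2) and the standard library are available. Lean on these libraries where they do the work, as an engineer would, in place of code of your own. Each camera call takes 0.05 s, during which the arm holds its last target. There are 200 camera calls.

TASK

Two spring clamps are parked on the wooden rack. Take both and clip them onto the upright lip of the plaster mould that has no clamps yet, one towards each end and pushed well down, so that they grip and stay on by themselves; then press the timer's start button fully down and let it come up again. Do not knock or shift the pots, bottle, jar and brush standing about.

Things in the scene. Friction and masses are not known exactly. Their poses are not given: they have to be found in the camera images.
- clamp_1: one of two alike spring clamps, dark steel and rubber, 125 mm tall, 150 g, parked jaws down on the rack's rail. Origin on the hinge pin; y = hinge axis (24 mm wide along y, pin 34), z up, x from jaw to jaw. Jaw pads 34 to 52 mm below the origin. Flat handle grips 40 to 73 mm above it, 54 mm over their outsides (60 at the top): squeeze them along x, 55 mm above the origin, to open the jaws
- clamp_2: one of two alike spring clamps, dark steel and rubber, 125 mm tall, 150 g, parked jaws down on the rack's rail. Origin on the hinge pin; y = hinge axis (24 mm wide along y, pin 34), z up, x from jaw to jaw. Jaw pads 34 to 52 mm below the origin. Flat handle grips 40 to 73 mm above it, 54 mm over their outsides (60 at the top): squeeze them along x, 55 mm above the origin, to open the jaws
- clamp_1_jaw (a joint): jaw angle of clamp_1: 0 = jaws parallel on a 16 mm board, -0.33 = shut on nothing, 0.45 = wide open (handles squeezed to 29 mm with about 15 N: jaws gape 36 mm). clamp_1 is its -x half and so tilts by half this angle when squeezed
- clamp_2_jaw (a joint): jaw angle of clamp_2: 0 = jaws parallel on a 16 mm board, -0.33 = shut on nothing, 0.45 = wide open (handles squeezed to 29 mm with about 15 N: jaws gape 36 mm). clamp_2 is its -x half and so tilts by half this angle when squeezed
- rack_rail (a point): top middle of the wooden rack's upright rail, 90 mm above the table; the rail is 16 mm thick (x) and 130 mm long (y), on a foot 80 x 140 x 14 mm
- mould_a_lip (a point): the mould without clamps: white plaster block 89 (x) x 160 (y) x 60 mm with an upright plywood lip on top, 16 mm thick (x), 150 mm long (y), 42 mm tall. The point is the middle of the lip's top edge, 102 mm above the table; the two clamping places are about 45 mm along +y and -y from it, the hinge pin about 20 mm above the edge
- mould_b_lip (a point): the same point on an identical mould that already wears its two clamps (fixed; their handles reach 195 mm above the table)
- start (a joint): the start button's travel: 0 up, 0.007 m fully down, 5 N
- start_top (a point): middle of the top of the round start button (34 mm across, standing proud in a black collar; the flat disc beside it is only the dial) on a grey timer box 70 x 110 x 45 mm, z up
- pinch_pot: bystander: dark clay pinch pot, 74 mm across, 40 mm high; origin under its middle
- coil_pot: bystander: clay coil pot, 72 mm across, 60 mm high; origin under its middle
- beaker: bystander: clay beaker, 68 mm across, 100 mm high; origin under its middle
- glaze_bottle: bystander: white bottle, 64 mm across, 190 mm high; origin under its middle
- slip_jar: bystander: glass jar, 80 mm across, 110 mm high; origin under its middle
- bowl: bystander: clay bowl, 100 mm across, 50 mm high; origin under its middle
- brush: bystander: brush lying flat, 160 mm long along its x; origin under its middle
Mind the look-alikes: they are no part of the job. Leave any red look-alike of the clamp_1 alone.

How it is judged:
On the way, in this order (a step that is already met when the one before it is completed fails the run):
1. both clamps are clipped on the bare mould's lip, one towards each end, and let go ((((x of clamp_1 in the frame of mould_a_lip between -0.012 and 0.012 m and y of clamp_1 in the frame of mould_a_lip between 0.016 and 0.072 m and z of clamp_1 in the frame of mould_a_lip between 0.004 and 0.034 m and value of joint clamp_1_jaw between -0.12 and 0.12 rad and angle between the y axis of clamp_1 and the y axis of mould_a_lip, either way round below 0.3 rad and angle between clamp_1's own z axis and vertical below 0.3 rad and contact force between the fingers and clamp_1 below 0.2 N and linear speed of clamp_1 below 0.03 m/s) and (x of clamp_2 in the frame of mould_a_lip between -0.012 and 0.012 m and y of clamp_2 in the frame of mould_a_lip between -0.072 and -0.016 m and z of clamp_2 in the frame of mould_a_lip between 0.004 and 0.034 m and value of joint clamp_2_jaw between -0.12 and 0.12 rad and angle between the y axis of clamp_2 and the y axis of mould_a_lip, either way round below 0.3 rad and angle between clamp_2's own z axis and vertical below 0.3 rad and contact force between the fingers and clamp_2 below 0.2 N and linear speed of clamp_2 below 0.03 m/s)) or ((x of clamp_1 in the frame of mould_a_lip between -0.012 and 0.012 m and y of clamp_1 in the frame of mould_a_lip between -0.072 and -0.016 m and z of clamp_1 in the frame of mould_a_lip between 0.004 and 0.034 m and value of joint clamp_1_jaw between -0.12 and 0.12 rad and angle between the y axis of clamp_1 and the y axis of mould_a_lip, either way round below 0.3 rad and angle between clamp_1's own z axis and vertical below 0.3 rad and contact force between the fingers and clamp_1 below 0.2 N and linear speed of clamp_1 below 0.03 m/s) and (x of clamp_2 in the frame of mould_a_lip between -0.012 and 0.012 m and y of clamp_2 in the frame of mould_a_lip between 0.016 and 0.072 m and z of clamp_2 in the frame of mould_a_lip between 0.004 and 0.034 m and value of joint clamp_2_jaw between -0.12 and 0.12 rad and angle between the y axis of clamp_2 and the y axis of mould_a_lip, either way round below 0.3 rad and angle between clamp_2's own z axis and vertical below 0.3 rad and contact force between the fingers and clamp_2 below 0.2 N and linear speed of clamp_2 below 0.03 m/s)))), for 0.2 s.
2. the start button is pressed fully down (value of joint start above 0.0055 m), for 0.05 s.
At the end, for the whole second after the job is handed in: Each clamp grips the bare lip by itself, at rest, pin 4 to 34 mm above its top edge and within 12 mm of its mid-plane, one 16 to 72 mm from the middle towards each end, pin along the lip and upright within 0.3 rad, jaw angle within 0.12 of 0; button up (under 1.5 mm) ((((x of clamp_1 in the frame of mould_a_lip between -0.012 and 0.012 m and y of clamp_1 in the frame of mould_a_lip between 0.016 and 0.072 m and z of clamp_1 in the frame of mould_a_lip between 0.004 and 0.034 m and value of joint clamp_1_jaw between -0.12 and 0.12 rad and angle between the y axis of clamp_1 and the y axis of mould_a_lip, either way round below 0.3 rad and angle between clamp_1's own z axis and vertical below 0.3 rad and contact force between the fingers and clamp_1 below 0.2 N and linear speed of clamp_1 below 0.03 m/s) and (x of clamp_2 in the frame of mould_a_lip between -0.012 and 0.012 m and y of clamp_2 in the frame of mould_a_lip between -0.072 and -0.016 m and z of clamp_2 in the frame of mould_a_lip between 0.004 and 0.034 m and value of joint clamp_2_jaw between -0.12 and 0.12 rad and angle between the y axis of clamp_2 and the y axis of mould_a_lip, either way round below 0.3 rad and angle between clamp_2's own z axis and vertical below 0.3 rad and contact force between the fingers and clamp_2 below 0.2 N and linear speed of clamp_2 below 0.03 m/s)) or ((x of clamp_1 in the frame of mould_a_lip between -0.012 and 0.012 m and y of clamp_1 in the frame of mould_a_lip between -0.072 and -0.016 m and z of clamp_1 in the frame of mould_a_lip between 0.004 and 0.034 m and value of joint clamp_1_jaw between -0.12 and 0.12 rad and angle between the y axis of clamp_1 and the y axis of mould_a_lip, either way round below 0.3 rad and angle between clamp_1's own z axis and vertical below 0.3 rad and contact force between the fingers and clamp_1 below 0.2 N and linear speed of clamp_1 below 0.03 m/s) and (x of clamp_2 in the frame of mould_a_lip between -0.012 and 0.012 m and y of clamp_2 in the frame of mould_a_lip between 0.016 and 0.072 m and z of clamp_2 in the frame of mould_a_lip between 0.004 and 0.034 m and value of joint clamp_2_jaw between -0.12 and 0.12 rad and angle between the y axis of clamp_2 and the y axis of mould_a_lip, either way round below 0.3 rad and angle between clamp_2's own z axis and vertical below 0.3 rad and contact force between the fingers and clamp_2 below 0.2 N and linear speed of clamp_2 below 0.03 m/s))) and value of joint start below 0.0015 m); the robot touches nothing.
It fails at once if a bystander (pot, bottle, jar, bowl or brush) is shifted by more than 30 mm or tipped over (distance of any of pinch_pot, coil_pot, beaker, glaze_bottle, slip_jar, bowl, brush from where it was at the start of the episode above 0.03 m or angle between any of pinch_pot, coil_pot, beaker, glaze_bottle, slip_jar, bowl's own z axis and vertical above 0.5 rad).
It also fails if it takes over 64 s, if anything falls off the work surface, if the arm or the gripper's body presses on something with over 40 N, if the wrist force passes 120 N, or if a joint passes its speed limit or range.

## Working session

There is one attempt and no reset: what is moved stays moved. The work goes in short steps, Python scripts to look and compute and a tool call to move; the robot and the scene stay as the last step left them, time stands still between calls to the robot, and variables do not carry over. Pictures are saved under pics/ and viewed, at most 10 in all, crops included, and the job is handed in when it is done.

Besides the shell and the picture viewer there is one more tool, called after "Emit:" as name([rows], argument=value, ...), one row to a line, values as JSON. servo_tool: Moves the arm, as the interface text tells. Its arguments: {"type":"object","properties":{"steps":{"type":"array","items":{"type":"object","properties":{"dx":{"type":"number"},"dy":{"type":"number"},"dz":{"type":"number"},"wx":{"type":"number"},"wy":{"type":"number"},"wz":{"type":"number"}}}},"jaw":{"type":"number"}},"required":["steps"]}

```bash
mkdir -p pics; cat > h.py <<'E'
import numpy as np, cv2, pickle
from bench import ctrl, vision, workorder
def K(c):
    f=c["frame"].shape[0]/2/np.tan(np.radians(c["vfov"])/2)
    return np.array([[f,0,c["cx"]],[0,f,c["cy"]],[0,0,1.]]),np.array(c["D"],float)
def snap(n,tag):
    c=vision.camera(n); pickle.dump(c,open(f"{n}_{tag}.pkl","wb")); return c
def load(n,tag): return pickle.load(open(f"{n}_{tag}.pkl","rb"))
def ray(c,uv):
    k,d=K(c); p=cv2.undistortPoints(np.array(uv,float).reshape(-1,1,2),k,d).reshape(-1,2)
    T=np.array(c["camera_from_world"]); R=T[:3,:3]
    D=np.c_[p[:,0],-p[:,1],-np.ones(len(p))]@R
    return -R.T@T[:3,3],D/np.linalg.norm(D,axis=1)[:,None]
def onz(c,uv,z):
    o,D=ray(c,uv); return o+D*((z-o[2])/D[:,2])[:,None]
def proj(c,P):
    k,d=K(c); T=np.array(c["camera_from_world"]); p=np.array(P,float).reshape(-1,3)@T[:3,:3].T+T[:3,3]
    p=p*[1,-1,-1]
    return cv2.projectPoints(p,np.zeros(3),np.zeros(3),k,d)[0].reshape(-1,2)
def tri(c1,u1,c2,u2):
    o1,d1=ray(c1,u1);o2,d2=ray(c2,u2);d1=d1[0];d2=d2[0]
    s=np.linalg.lstsq(np.c_[d1,-d2],o2-o1,rcond=None)[0]
    a=o1+s[0]*d1;b=o2+s[1]*d2; return (a+b)/2,np.linalg.norm(a-b)
E
python3 - <<'E'
from h import *
ims=[]
for n in ["scene","side","wrist"]:
    c=snap(n,0); f=c["frame"][:,:,::-1]; f=cv2.resize(f,(800,600),interpolation=cv2.INTER_CUBIC)
    cv2.imwrite(f"pics/{n}0.png",f)
    T=np.array(c["camera_from_world"]); print(n,c["vfov"],-T[:3,:3].T@T[:3,3],-T[2,:3],c["D"])
print(ctrl.get_obs())
E
```

```text
scene 47.97663579172979 [ 1.66700347 -0.33300223  0.95460116] [-0.78337658  0.22276172 -0.58025714] [-0.16529008  0.          0.          0.          0.        ]
side 44.50035070755588 [-0.23720929 -0.91867298  1.21503649] [ 0.46933304  0.56567564 -0.6780395 ] [-0.01570112  0.          0.          0.          0.        ]
wrist 61.52306909031203 [0.57403995 0.07886308 0.37365038] [-0.00139532 -0.30775747 -0.95146381] [-0.01612353  0.          0.          0.          0.        ]
{'time_s': 0.15, 'q': array([-2.06273128e-01,  1.81351161e-01,  1.60772643e+00,  6.72996136e-06,
        1.35379842e+00, -2.06288287e-01]), 'dq': array([ 0.00065981, -0.00346633, -0.00246375,  0.00022383,  0.00066487,
        0.00251803]), 'joint_efforts': array([ 1.94259010e-03, -4.45260644e+01, -3.51692533e+01, -1.26067753e-04,
        5.82284134e-03,  2.14055274e-05]), 'eef_pos': array([5.74605362e-01, 1.17675426e-04, 2.30626998e-01]), 'eef_rot': array([-5.38850270e-04,  7.07101790e-01,  7.07111481e-01, -3.48432696e-04]), 'wrist_force': array([0.44063585, 0.07794471, 0.31162368]), 'torque': array([-0.02275266, -0.00426994,  0.00629353]), 'grasp_force': 0.0, 'opening': 0.9999592914890508}
```

View pics/scene0.png

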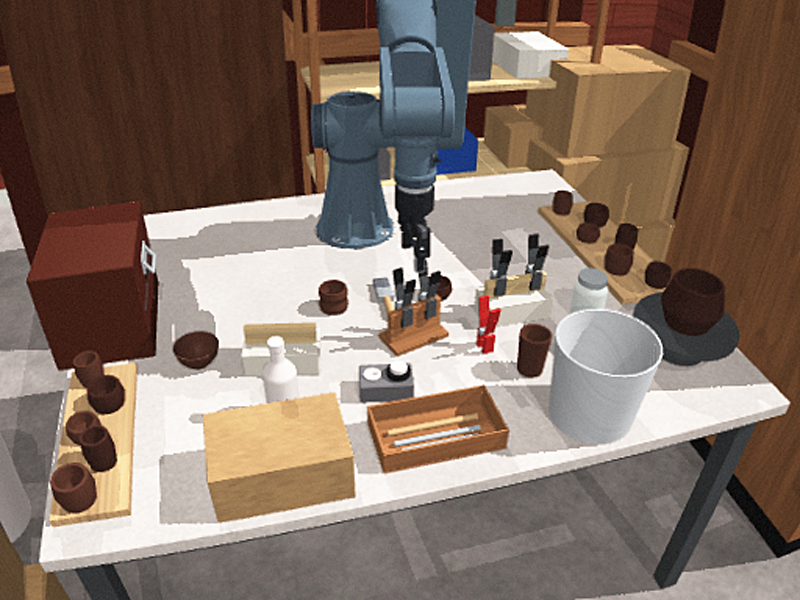

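View pics/side0.png

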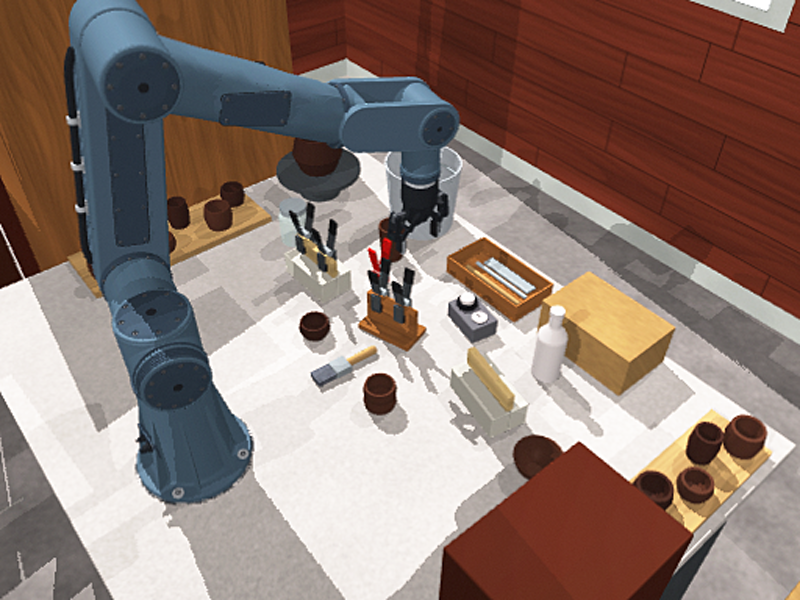

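The scene view shows the rack with two clamps at about (415,310), a red look-alike at (487,325), the bare mould at (282,345) and the timer at (387,380). In the side view they are at (395,310), (380,250), (490,385) and (470,312). I'll zoom into the ones that matter.

```bash
python3 - <<'E'
from h import *
R={"scene":[(236,160,64,68),(148,198,64,48),(226,226,44,32)],"side":[(224,144,56,82),(280,216,64,68),(282,182,40,36)]}
out=np.zeros((600,800,3),np.uint8)
for i,n in enumerate(R):
    f=load(n,0)["frame"][:,:,::-1]
    for j,(x,y,w,h) in enumerate(R[n]):
        s=min(266/w,300/h); im=cv2.resize(f[y:y+h,x:x+w],None,fx=s,fy=s,interpolation=cv2.INTER_NEAREST)
        for g in range(0,w,10): cv2.putText(im,str(x+g),(int(g*s),8),0,.3,(0,0,255),1); cv2.line(im,(int(g*s),8),(int(g*s),14),(0,0,255),1)
        for g in range(10,h,10): cv2.putText(im,str(y+g),(0,int(g*s)+4),0,.3,(0,0,255),1)
        out[i*300:i*300+im.shape[0],j*266:j*266+im.shape[1]]=im[:300,:266]
cv2.imwrite("pics/crops.png",out)
E
```

```text
(no output)
```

View pics/crops.png

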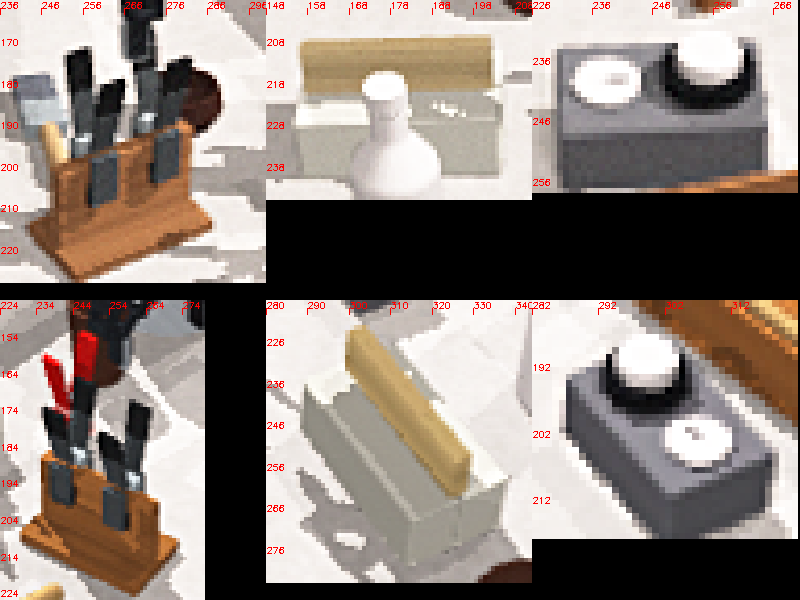

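Crops: the rail's top front edge runs from (249,199) to (282,189) in scene and from (235,185) to (267,197) in side. The lip's top is (156,208)–(203,207) in scene and (298,225)–(326,250) in side. The button cap is at about (254,235) in scene and (299,191) in side.

```bash
python3 - <<'E'
from h import *
np.set_printoptions(precision=4,suppress=True)
S=load("scene",0);D=load("side",0)
def p(t,a): print(t,a.tolist() if 0 else a)
a=onz(S,[(249.5,199),(281.7,189.6)],.09);p("rail scene",a);print(np.linalg.norm(a[0]-a[1]))
a=onz(D,[(234.9,185.5),(266.9,197.3)],.09);p("rail side",a);print(np.linalg.norm(a[0]-a[1]))
for z,l in((.014,[(242.5,215.5),(254.6,227),(287,214.5)]),): p("foot scene",onz(S,l,z))
p("foot side",onz(D,[(230,208.5),(261,225),(273,211)],.014))
for u,v in(((256,195),(246.4,186.6)),((272,188.4),(261.4,192.9)),((256,195),(261.4,192.9))): print("pin",*tri(S,u,D,v))
p("lip side",onz(D,[(298.4,225),(301.8,221.7),(326.3,250),(322,254)],.102))
p("lip scene top",onz(S,[(156.2,207.8),(202.6,207.1)],.102))
for c,(x,y,w,h) in((S,(226,226,44,32)),(D,(282,182,40,36))):
    m=(c["frame"][y:y+h,x:x+w].min(2)>190).astype(np.uint8)
    n,L,st,ce=cv2.connectedComponentsWithStats(m)
    for i in range(1,n):
        if st[i,4]>20: print(st[i],ce[i]+[x,y],onz(c,ce[i]+[x,y],.055))
print(proj(S,[.574,0,.1]))
E
```

```text
rail scene [[ 0.5316 -0.0324  0.09  ]
 [ 0.5056  0.0905  0.09  ]]
0.12566493093222672
rail side [[ 0.5016  0.0857  0.09  ]
 [ 0.5505 -0.0331  0.09  ]]
0.12853780112488178
foot scene [[ 0.5199 -0.0542  0.014 ]
 [ 0.5905 -0.0295  0.014 ]
 [ 0.553   0.0986  0.014 ]]
foot side [[ 0.4618  0.0663  0.014 ]
 [ 0.4964 -0.0672  0.014 ]
 [ 0.5742 -0.0417  0.014 ]]
pin [0.5146 0.012  0.106 ] 0.04544585714133749
pin [0.5441 0.0187 0.1094] 0.06025516348307107
pin [ 0.5391 -0.014   0.1065] 0.0052231086397455115
lip side [[ 0.5366 -0.2062  0.102 ]
 [ 0.5553 -0.2025  0.102 ]
 [ 0.5309 -0.3373  0.102 ]
 [ 0.5093 -0.3401  0.102 ]]
lip scene top [[ 0.5199 -0.3433  0.102 ]
 [ 0.553  -0.1956  0.102 ]]
[  0   0  44  28 494] [250.7409 233.5385] [[ 0.6655 -0.0631  0.055 ]]
[ 6  9 12  8 74] [237.8919 238.6486] [[ 0.6791 -0.1082  0.055 ]]
[  0   0  22  36 416] [288.9135 198.4519] [[ 0.6322 -0.0599  0.055 ]]
[27 12 13 24 78] [318.0641 206.2692] [[ 0.6849 -0.1543  0.055 ]]
[20 17 10  8 58] [306.7241 202.4655] [[ 0.6673 -0.1152  0.055 ]]
[[262.2448 202.5166]]
```

View pics/wrist0.png

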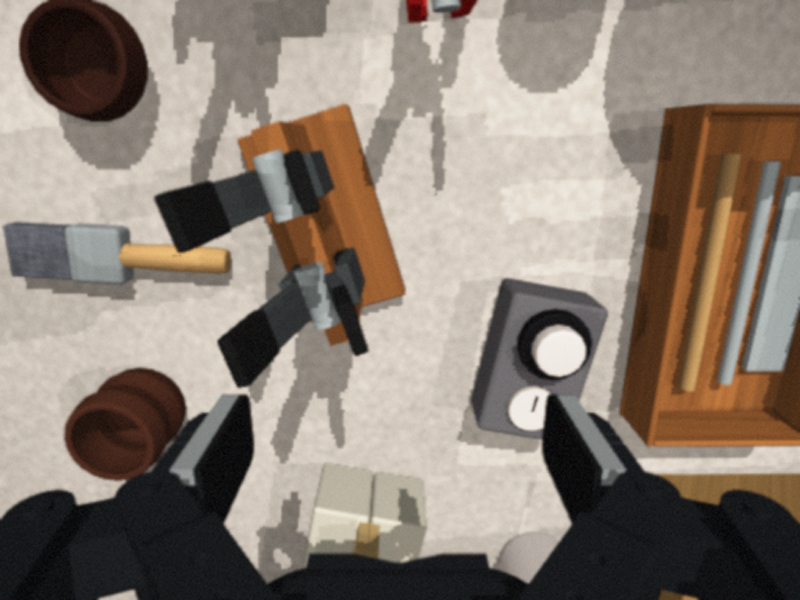

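The wrist view shows the far clamp's pin at (268,155)–(292,218), the near clamp's pin at (302,268)–(327,325) and the button cap at (558,350). The clamp handles lean to the left because of perspective.

```bash
python3 - <<'E'
from h import *
np.set_printoptions(precision=4,suppress=True)
W=load("wrist",0); S=load("scene",0);D=load("side",0); k=1/1.5625
q=lambda *l: np.array(l)*k
for t,l,z in(("pinfar",q((266,155),(292,218)),.114),("pinnear",q((300,268),(327,325)),.114),("button",q((558,350)),.055),("timer top",q((508,280),(606,308),(575,430),(478,430)),.045),("foot",q((345,105),(404,293)),.014),("coil",q((115,445)),.06),("mould top near edge",q((325,463),(426,475)),.06)):
    a=onz(W,l,z);print(t,a.tolist()); 
    if len(a)==2: print(np.linalg.norm(a[1]-a[0]),np.arctan2(-(a[0]-a[1])[0],(a[0]-a[1])[1]))
print("handle grips far top/near top",onz(W,q((182,220),(318,185),(240,360),(352,300)),.18))
E
```

```text
pinfar [[0.5085750216722046, 0.07096530753492448, 0.11399999999999999], [0.5195306747946465, 0.039703774918963625, 0.11399999999999999]]
0.03312566613425392 0.3370770504553905
pinnear [[0.5220896059174104, 0.013201394031358823, 0.11399999999999999], [0.5350375780241189, -0.01908883646804553, 0.11399999999999999]]
0.034789495072230704 0.3813572015930717
button [[0.6840537872282475, -0.059689495178392823, 0.05499999999999999]]
timer top [[0.6485457322248644, -0.012607588337674502, 0.044999999999999984], [0.7176432555784721, -0.032615826081335134, 0.044999999999999984], [0.7067720605683332, -0.12914776235562564, 0.044999999999999984], [0.6339957371599931, -0.12900319430175056, 0.044999999999999984]]
foot [[0.5387174081933558, 0.10000622585668942, 0.014000000000000012], [0.5786054360422033, -0.031308335260665135, 0.014000000000000012]]
0.1372390932901915 0.29490217569007776
coil [[0.36853333145378836, -0.13266477534980797, 0.06]]
mould top near edge [[0.52071210629693, -0.14730375901431503, 0.06], [0.5947963840314675, -0.15764726499025228, 0.06]]
0.07480286306901857 1.43207496519308
handle grips far top/near top [[ 0.4909  0.049   0.18  ]
 [ 0.544   0.0621  0.18  ]
 [ 0.5076 -0.0099  0.18  ]
 [ 0.5555  0.0166  0.18  ]]
```

Emit:
servo_tool([
  {"dx": -0.15,"dz": 0.1,"wz": 0.03},
  {"dx": -0.3,"dy": -0.03,"dz": 0.2,"wz": 0.07},
  {"dx": -0.46,"dy": -0.03,"dz": 0.3,"wz": 0.105},
  {"dx": -0.46,"dy": -0.03,"dz": 0.3,"wz": 0.105},
  {"dx": -0.46,"dy": -0.03,"dz": 0.3,"wz": 0.105},
], jaw=1)

```text
$.steps[0]: bad value
```

```bash
python3 - <<'E'
from h import *
c=snap("wrist",1); cv2.imwrite("pics/w1.png",cv2.resize(c["frame"][:,:,::-1],(800,600),interpolation=cv2.INTER_CUBIC))
print(ctrl.get_obs()["eef_pos"],ctrl.get_obs()["eef_rot"])
S=load("scene",0);D=load("side",0);k=1/1.5625
print("bottle tip",tri(S,(276*k,341*k),D,(557*k,312*k)))
print("bottle base side",onz(D,[(548*k,374*k)],0))
E
```

```text
[5.74662301e-01 8.47801112e-05 2.30716236e-01] [-4.63164464e-04  7.07108610e-01  7.07104733e-01 -3.07189750e-04]
bottle tip (array([ 0.69746421, -0.29251094,  0.18525705]), np.float64(0.006575737270572816))
bottle base side [[ 0.70058582 -0.30398604  0.        ]]
```

View pics/w1.png

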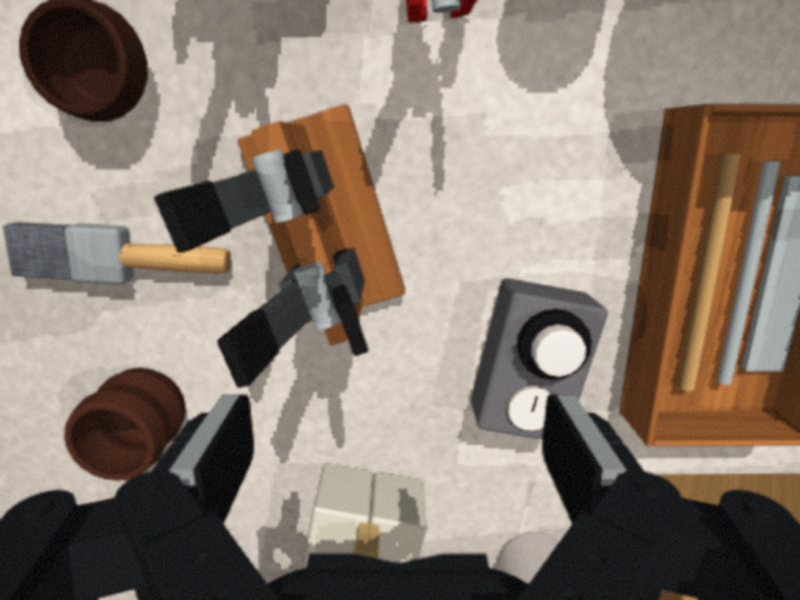

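The first move was refused because a row lacked a key, so the picture is unchanged from wrist0. I'll resend it with all the keys.

Emit:
servo_tool([
  {"dx": -0.15,"dy": 0,"dz": 0.1,"wx": 0,"wy": 0,"wz": 0.03},
  {"dx": -0.3,"dy": -0.03,"dz": 0.2,"wx": 0,"wy": 0,"wz": 0.07},
  {"dx": -0.46,"dy": -0.03,"dz": 0.3,"wx": 0,"wy": 0,"wz": 0.105},
  {"dx": -0.46,"dy": -0.03,"dz": 0.3,"wx": 0,"wy": 0,"wz": 0.105},
  {"dx": -0.46,"dy": -0.03,"dz": 0.3,"wx": 0,"wy": 0,"wz": 0.105},
], jaw=1)

```text
time_s: 0.62
eef_pos: [0.5292, -0.003, 0.2619]
eef_rot: [0.001, 0.583, 0.813, 0.0]
wrist_force: [0.5, -0.3, 0.6]
opening: 0.997
grasp_force: 0.0
```

```bash
python3 - <<'E'
from h import *
c=snap("wrist",2); cv2.imwrite("pics/w2.png",cv2.resize(c["frame"][:,:,::-1],(800,600),interpolation=cv2.INTER_CUBIC))
print(ctrl.get_obs()["eef_pos"],ctrl.get_obs()["eef_rot"])
E
```

```text
[ 0.52935984 -0.00303357  0.26130483] [3.93053474e-04 5.82645518e-01 8.12726272e-01 2.30406801e-04]
```

View pics/w2.png

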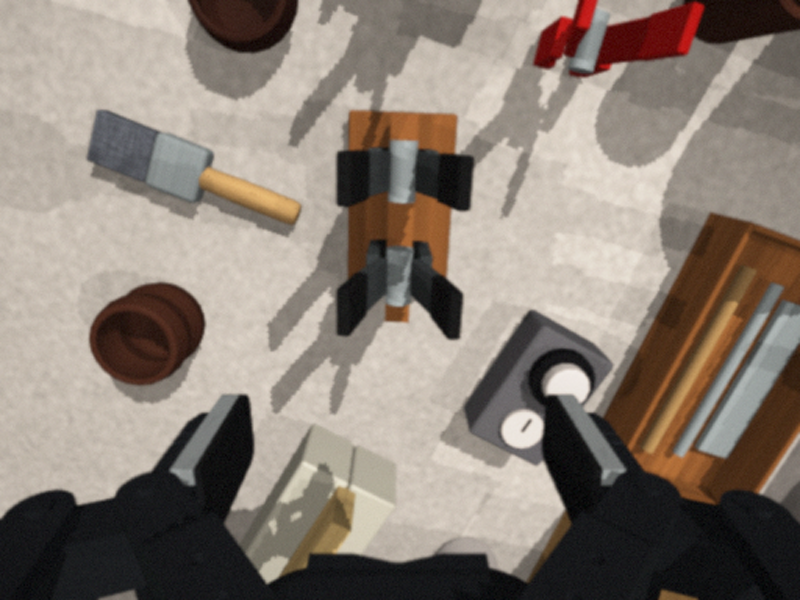

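Both clamps now look symmetric. The near pin is at (399,248)–(398,305), the far pin is at (404,140)–(402,203), and the rack edges are vertical in the image.

```bash
python3 - <<'E'
from h import *
np.set_printoptions(precision=4,suppress=True)
W=load("wrist",2); k=1/1.5625
q=lambda *l: np.array(l)*k
for t,l,z in(("near",q((399,247),(398,305)),.114),("far",q((404,140),(402,203)),.114),("footR",q((456,114),(443,300)),.014),("grips near",q((350,318),(451,318)),.18),("grips far",q((350,178),(460,180)),.18)):
    a=onz(W,l,z);d=a[0]-a[1]; print(t,a.mean(0),np.linalg.norm(d),np.arctan2(-d[0],d[1]))
E
```

```text
near [ 0.5296 -0.003   0.114 ] 0.03588022132959171 0.31091823788230244
far [0.5124 0.0552 0.114 ] 0.03438961548730045 0.2976082008115522
footR [0.5592 0.0326 0.014 ] 0.1427251927700572 0.2878216209689373
grips near [ 0.531  -0.0051  0.18  ] 0.047938874259729904 1.8969483932443283
grips far [0.5121 0.0565 0.18  ] 0.04792905958988405 1.8798026494780011
```

Emit:
servo_tool([
  {"dx": 0,"dy": -0.01,"dz": -0.25,"wx": 0,"wy": 0,"wz": -0.005},
  {"dx": 0,"dy": -0.01,"dz": -0.5,"wx": 0,"wy": 0,"wz": -0.005},
  {"dx": 0,"dy": -0.01,"dz": -0.75,"wx": 0,"wy": 0,"wz": -0.005},
  {"dx": 0,"dy": -0.01,"dz": -0.9,"wx": 0,"wy": 0,"wz": -0.005},
  {"dx": 0,"dy": -0.01,"dz": -1.0,"wx": 0,"wy": 0,"wz": -0.005},
], jaw=1)

```text
time_s: 1.08
eef_pos: [0.5279, -0.0036, 0.158]
eef_rot: [-0.002, 0.589, 0.808, -0.001]
wrist_force: [-0.1, 0.2, -0.2]
opening: 1.005
grasp_force: 0.0
```

Emit:
servo_tool([
  {"dx": 0,"dy": 0,"dz": -0.15,"wx": 0,"wy": 0,"wz": 0},
  {"dx": 0,"dy": 0,"dz": -0.15,"wx": 0,"wy": 0,"wz": 0},
  {"dx": 0,"dy": 0,"dz": -0.15,"wx": 0,"wy": 0,"wz": 0},
  {"dx": 0,"dy": 0,"dz": -0.15,"wx": 0,"wy": 0,"wz": 0},
  {"dx": 0,"dy": 0,"dz": -0.15,"wx": 0,"wy": 0,"wz": 0},
], jaw=0.62)

```text
time_s: 1.5
eef_pos: [0.5297, -0.0041, 0.1472]
eef_rot: [0.001, 0.588, 0.809, 0.0]
wrist_force: [0.2, 0.9, -0.7]
opening: 0.622
grasp_force: 7.0
```

Emit:
servo_tool([
  {"dx": 0,"dy": 0,"dz": 0,"wx": 0,"wy": 0,"wz": 0},
  {"dx": 0,"dy": 0,"dz": 0,"wx": 0,"wy": 0,"wz": 0},
  {"dx": 0,"dy": 0,"dz": 0,"wx": 0,"wy": 0,"wz": 0},
  {"dx": 0,"dy": 0,"dz": 0,"wx": 0,"wy": 0,"wz": 0},
  {"dx": 0,"dy": 0,"dz": 0,"wx": 0,"wy": 0,"wz": 0},
], jaw=0.37)

```text
time_s: 1.92
eef_pos: [0.529, -0.004, 0.1464]
eef_rot: [0.0, 0.588, 0.809, 0.0]
wrist_force: [-0.5, -0.5, -1.0]
opening: 0.373
grasp_force: 11.4
```

Emit:
servo_tool([
  {"dx": 0,"dy": 0,"dz": 0,"wx": 0,"wy": 0,"wz": 0},
  {"dx": 0,"dy": 0,"dz": 0,"wx": 0,"wy": 0,"wz": 0},
  {"dx": 0,"dy": 0,"dz": 0,"wx": 0,"wy": 0,"wz": 0},
  {"dx": 0,"dy": 0,"dz": 0,"wx": 0,"wy": 0,"wz": 0},
  {"dx": 0,"dy": 0,"dz": 0,"wx": 0,"wy": 0,"wz": 0},
], jaw=0.37)

```text
time_s: 2.33
eef_pos: [0.529, -0.004, 0.1462]
eef_rot: [-0.0, 0.588, 0.809, -0.0]
wrist_force: [-0.1, 0.7, -1.6]
opening: 0.375
grasp_force: 11.4
```

Emit:
servo_tool([
  {"dx": 0,"dy": 0,"dz": 0.15,"wx": 0,"wy": 0,"wz": 0},
  {"dx": 0,"dy": 0,"dz": 0.35,"wx": 0,"wy": 0,"wz": 0},
  {"dx": 0,"dy": 0,"dz": 0.6,"wx": 0,"wy": 0,"wz": 0},
  {"dx": 0,"dy": 0,"dz": 0.8,"wx": 0,"wy": 0,"wz": 0},
  {"dx": 0,"dy": 0,"dz": 1.0,"wx": 0,"wy": 0,"wz": 0},
], jaw=0.37)

```text
time_s: 2.75
eef_pos: [0.529, -0.004, 0.2475]
eef_rot: [0.0, 0.588, 0.809, 0.0]
wrist_force: [0.5, -0.1, -1.0]
opening: 0.37
grasp_force: 10.9
```

Emit:
servo_tool([
  {"dx": 0,"dy": -0.15,"dz": 0.2,"wx": 0,"wy": 0,"wz": -0.015},
  {"dx": 0,"dy": -0.35,"dz": 0.4,"wx": 0,"wy": 0,"wz": -0.035},
  {"dx": 0,"dy": -0.55,"dz": 0.6,"wx": 0,"wy": 0,"wz": -0.055},
  {"dx": 0,"dy": -0.8,"dz": 0.7,"wx": 0,"wy": 0,"wz": -0.08},
  {"dx": 0,"dy": -1.0,"dz": 0.7,"wx": 0,"wy": 0,"wz": -0.1},
], jaw=0.37)

```text
time_s: 3.17
eef_pos: [0.5302, -0.1058, 0.3198]
eef_rot: [0.003, 0.708, 0.706, 0.001]
wrist_force: [-0.0, 0.9, -1.4]
opening: 0.368
grasp_force: 10.5
```

Emit:
servo_tool([
  {"dx": 0,"dy": -0.2,"dz": 0,"wx": 0,"wy": 0,"wz": -0.015},
  {"dx": 0,"dy": -0.4,"dz": 0,"wx": 0,"wy": 0,"wz": -0.03},
  {"dx": 0,"dy": -0.6,"dz": 0,"wx": 0,"wy": 0,"wz": -0.045},
  {"dx": 0,"dy": -0.8,"dz": 0,"wx": 0,"wy": 0,"wz": -0.06},
  {"dx": 0,"dy": -1.0,"dz": 0,"wx": 0,"wy": 0,"wz": -0.065},
], jaw=0.37)

```text
time_s: 3.58
eef_pos: [0.5288, -0.205, 0.3162]
eef_rot: [-0.0, 0.776, 0.63, -0.0]
wrist_force: [1.1, -1.2, -1.8]
opening: 0.372
grasp_force: 10.5
```

Emit:
servo_tool([
  {"dx": 0,"dy": -0.25,"dz": 0,"wx": 0,"wy": 0,"wz": 0},
  {"dx": 0,"dy": -0.5,"dz": 0,"wx": 0,"wy": 0,"wz": 0},
  {"dx": 0,"dy": -0.75,"dz": 0,"wx": 0,"wy": 0,"wz": 0},
  {"dx": 0,"dy": -1.0,"dz": 0,"wx": 0,"wy": 0,"wz": 0},
  {"dx": 0,"dy": -1.0,"dz": 0,"wx": 0,"wy": 0,"wz": 0},
], jaw=0.37)

```text
time_s: 4.0
eef_pos: [0.5282, -0.3083, 0.3156]
eef_rot: [0.0, 0.777, 0.63, -0.001]
wrist_force: [-0.1, 0.9, -0.8]
opening: 0.37
grasp_force: 10.2
```

```bash
python3 - <<'E'
from h import *
c=snap("wrist",3); cv2.imwrite("pics/w3.png",cv2.resize(c["frame"][:,:,::-1],(800,600),interpolation=cv2.INTER_CUBIC))
print(ctrl.get_obs()["eef_pos"],ctrl.get_obs()["eef_rot"])
E
```

```text
[ 0.52843036 -0.30612535  0.31557232] [-3.69607015e-04  7.76461340e-01  6.30164735e-01 -2.39902668e-04]
```

View pics/w3.png

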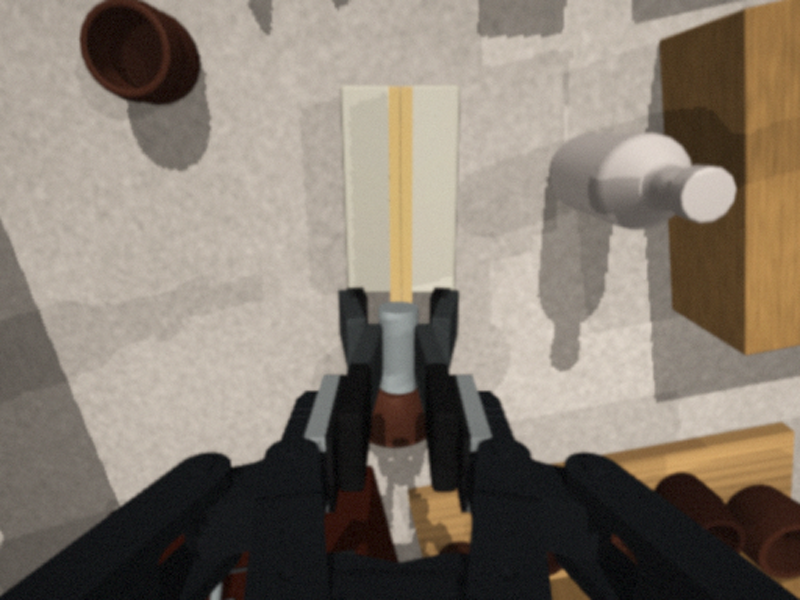

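The held clamp is gripped squarely. The lip runs vertically at u≈389–412 from v=88 down to about 300, and the mould block spans u=344–458.

```bash
python3 - <<'E'
from h import *
np.set_printoptions(precision=4,suppress=True)
W=load("wrist",3); k=1/1.5625
q=lambda *l: np.array(l)*k
for t,l,z in(("lip",q((400.7,88),(401,298)),.102),("lipL",q((389,88),(390,298)),.102),("lipR",q((412.5,88),(412,298)),.102),("mould far",q((343,87),(459,87)),.06),("mould near",q((349,291),(457,291)),.06),("heldpin",q((398,305),(398,390)),.279)):
    a=onz(W,l,z);d=a[0]-a[1]; print(t,a.tolist(),a.mean(0),np.linalg.norm(d),np.arctan2(-d[0],d[1]))
E
```

```text
lip [[0.5524827889417526, -0.20147914015828589, 0.10199999999999998], [0.5230945225564233, -0.34305040263330516, 0.10199999999999998]] [ 0.5378 -0.2723  0.102 ] 0.14458939297163495 -0.20467940382435446
lipL [[0.5449754066827884, -0.1998914388938067, 0.10199999999999998], [0.515100335501674, -0.3413608990421917, 0.10199999999999998]] [ 0.53   -0.2706  0.102 ] 0.144589515639109 -0.20811904439774323
lipR [[0.560054856784384, -0.2030781665270333, 0.10199999999999998], [0.5310887727687061, -0.3447398846315599, 0.10199999999999998]] [ 0.5456 -0.2739  0.102 ] 0.14459279511624937 -0.2016933915443544
mould far [[0.5122640166545649, -0.18856188640918117, 0.06], [0.595434701375772, -0.20613771346032578, 0.06]] [ 0.5538 -0.1973  0.06  ] 0.08500748492648272 1.3625379437151381
mould near [[0.47982309034191495, -0.3414100467905346, 0.06], [0.5671769708561473, -0.359871066798228, 0.06]] [ 0.5235 -0.3506  0.06  ] 0.08928331143399215 1.3625249026359831
heldpin [[0.5317774377429775, -0.2899134419579931, 0.279], [0.5244170183054421, -0.3248178444040345, 0.279]] [ 0.5281 -0.3074  0.279 ] 0.03567202103065746 -0.20782881537247722
```

Emit:
servo_tool([
  {"dx": 0,"dy": -0.12,"dz": -0.2,"wx": 0,"wy": 0,"wz": 0},
  {"dx": 0,"dy": -0.12,"dz": -0.4,"wx": 0,"wy": 0,"wz": 0},
  {"dx": 0,"dy": -0.12,"dz": -0.6,"wx": 0,"wy": 0,"wz": 0},
  {"dx": 0,"dy": -0.12,"dz": -0.8,"wx": 0,"wy": 0,"wz": 0},
  {"dx": 0,"dy": -0.12,"dz": -1.0,"wx": 0,"wy": 0,"wz": 0},
], jaw=0.37)

```text
time_s: 4.47
eef_pos: [0.5291, -0.3149, 0.2154]
eef_rot: [-0.0, 0.775, 0.632, 0.0]
wrist_force: [0.4, 0.7, -1.4]
opening: 0.368
grasp_force: 10.2
```

Emit:
servo_tool([
  {"dx": 0,"dy": 0,"dz": -0.15,"wx": 0,"wy": 0,"wz": 0},
  {"dx": 0,"dy": 0,"dz": -0.3,"wx": 0,"wy": 0,"wz": 0},
  {"dx": 0,"dy": 0,"dz": -0.45,"wx": 0,"wy": 0,"wz": 0},
  {"dx": 0,"dy": 0,"dz": -0.57,"wx": 0,"wy": 0,"wz": 0},
  {"dx": 0,"dy": 0,"dz": -0.57,"wx": 0,"wy": 0,"wz": 0},
], jaw=0.37)

```text
time_s: 4.88
eef_pos: [0.5284, -0.3146, 0.1572]
eef_rot: [-0.002, 0.775, 0.632, -0.0]
wrist_force: [0.1, -0.8, -1.4]
opening: 0.372
grasp_force: 10.4
```

```bash
python3 - <<'E'
from h import *
o=ctrl.get_obs();print(o["eef_pos"],o["wrist_force"],o["grasp_force"])
s=snap("scene",4)["frame"][175:245,140:220,::-1];d=snap("side",4)["frame"][180:290,255:365,::-1];w=snap("wrist",4)["frame"][:,:,::-1]
cv2.imwrite("pics/c4.png",np.hstack([cv2.resize(s,(340,300),interpolation=2),cv2.resize(d,(300,300),interpolation=2),cv2.resize(w[130:330,190:330],(160,300))]))
E
```

```text
[ 0.52837085 -0.3145742   0.15723533] [ 0.12732452 -0.83480039 -1.38584439] 10.383736342191696
```

View pics/c4.png

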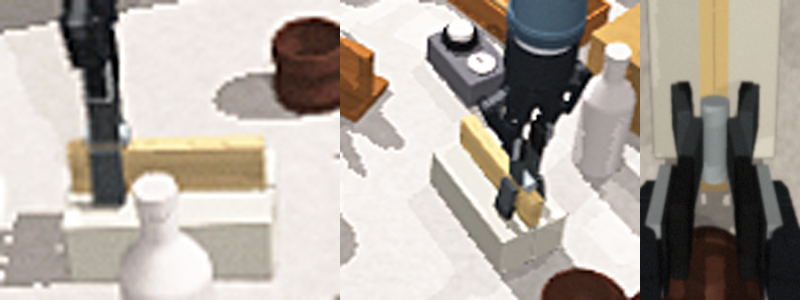

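The clamp straddles the lip towards the end, with a jaw on each side. I'm releasing it gently.

Emit:
servo_tool([
  {"dx": 0,"dy": 0,"dz": 0,"wx": 0,"wy": 0,"wz": 0},
  {"dx": 0,"dy": 0,"dz": 0,"wx": 0,"wy": 0,"wz": 0},
  {"dx": 0,"dy": 0,"dz": 0,"wx": 0,"wy": 0,"wz": 0},
  {"dx": 0,"dy": 0,"dz": 0,"wx": 0,"wy": 0,"wz": 0},
  {"dx": 0,"dy": 0,"dz": 0,"wx": 0,"wy": 0,"wz": 0},
], jaw=0.62)

```text
time_s: 5.45
eef_pos: [0.5291, -0.3161, 0.1595]
eef_rot: [0.0, 0.776, 0.631, 0.0]
wrist_force: [-1.0, 0.9, -1.7]
opening: 0.62
grasp_force: 7.0
```

Emit:
servo_tool([
  {"dx": 0,"dy": 0,"dz": 0,"wx": 0,"wy": 0,"wz": 0},
  {"dx": 0,"dy": 0,"dz": 0,"wx": 0,"wy": 0,"wz": 0},
  {"dx": 0,"dy": 0,"dz": 0,"wx": 0,"wy": 0,"wz": 0},
  {"dx": 0,"dy": 0,"dz": 0,"wx": 0,"wy": 0,"wz": 0},
  {"dx": 0,"dy": 0,"dz": 0,"wx": 0,"wy": 0,"wz": 0},
], jaw=1)

```text
time_s: 5.87
eef_pos: [0.5291, -0.3161, 0.1595]
eef_rot: [0.0, 0.776, 0.631, 0.0]
wrist_force: [-0.1, 0.8, -1.0]
opening: 0.997
grasp_force: 0.0
```

Emit:
servo_tool([
  {"dx": 0,"dy": 0,"dz": 0.15,"wx": 0,"wy": 0,"wz": 0},
  {"dx": 0,"dy": 0,"dz": 0.35,"wx": 0,"wy": 0,"wz": 0},
  {"dx": 0,"dy": 0,"dz": 0.6,"wx": 0,"wy": 0,"wz": 0},
  {"dx": 0,"dy": 0,"dz": 0.8,"wx": 0,"wy": 0,"wz": 0},
  {"dx": 0,"dy": 0,"dz": 1.0,"wx": 0,"wy": 0,"wz": 0},
], jaw=1)

```text
time_s: 6.28
eef_pos: [0.5291, -0.316, 0.2607]
eef_rot: [0.0, 0.775, 0.631, 0.0]
wrist_force: [0.5, 0.8, 1.1]
opening: 0.999
grasp_force: 0.0
```

Emit:
servo_tool([
  {"dx": 0,"dy": 0.2,"dz": 0,"wx": 0,"wy": 0,"wz": 0.02},
  {"dx": 0,"dy": 0.4,"dz": 0,"wx": 0,"wy": 0,"wz": 0.04},
  {"dx": 0,"dy": 0.6,"dz": 0,"wx": 0,"wy": 0,"wz": 0.06},
  {"dx": 0,"dy": 0.8,"dz": 0,"wx": 0,"wy": 0,"wz": 0.08},
  {"dx": 0,"dy": 1.0,"dz": 0,"wx": 0,"wy": 0,"wz": 0.1},
], jaw=1)

```text
time_s: 6.7
eef_pos: [0.5289, -0.2152, 0.2595]
eef_rot: [0.0, 0.666, 0.746, 0.0]
wrist_force: [0.0, 0.1, -0.1]
opening: 1.003
grasp_force: 0.0
```

Emit:
servo_tool([
  {"dx": 0,"dy": 0.2,"dz": 0,"wx": 0,"wy": 0,"wz": 0.02},
  {"dx": 0,"dy": 0.4,"dz": 0,"wx": 0,"wy": 0,"wz": 0.04},
  {"dx": 0,"dy": 0.6,"dz": 0,"wx": 0,"wy": 0,"wz": 0.06},
  {"dx": 0,"dy": 0.8,"dz": 0,"wx": 0,"wy": 0,"wz": 0.064},
  {"dx": 0,"dy": 1.0,"dz": 0,"wx": 0,"wy": 0,"wz": 0.064},
], jaw=1)

```text
time_s: 7.12
eef_pos: [0.529, -0.115, 0.2595]
eef_rot: [0.0, 0.589, 0.808, 0.0]
wrist_force: [0.4, 0.3, -0.0]
opening: 0.998
grasp_force: 0.0
```

Emit:
servo_tool([
  {"dx": -0.03,"dy": 0.2,"dz": 0,"wx": 0,"wy": 0,"wz": 0},
  {"dx": -0.06,"dy": 0.4,"dz": 0,"wx": 0,"wy": 0,"wz": 0},
  {"dx": -0.09,"dy": 0.6,"dz": 0,"wx": 0,"wy": 0,"wz": 0},
  {"dx": -0.12,"dy": 0.8,"dz": 0,"wx": 0,"wy": 0,"wz": 0},
  {"dx": -0.16,"dy": 1.0,"dz": 0,"wx": 0,"wy": 0,"wz": 0},
], jaw=1)

```text
time_s: 7.53
eef_pos: [0.5129, -0.0151, 0.2595]
eef_rot: [0.0, 0.589, 0.808, 0.0]
wrist_force: [0.6, 0.2, -0.5]
opening: 0.995
grasp_force: 0.0
```

Emit:
servo_tool([
  {"dx": 0,"dy": 0.2,"dz": 0,"wx": 0,"wy": 0,"wz": 0},
  {"dx": 0,"dy": 0.4,"dz": 0,"wx": 0,"wy": 0,"wz": 0},
  {"dx": 0,"dy": 0.6,"dz": 0,"wx": 0,"wy": 0,"wz": 0},
  {"dx": 0,"dy": 0.71,"dz": 0,"wx": 0,"wy": 0,"wz": 0},
  {"dx": 0,"dy": 0.71,"dz": 0,"wx": 0,"wy": 0,"wz": 0},
], jaw=1)

```text
time_s: 7.95
eef_pos: [0.5129, 0.0568, 0.2595]
eef_rot: [-0.0, 0.588, 0.809, 0.0]
wrist_force: [0.0, 0.5, -0.1]
opening: 1.003
grasp_force: 0.0
```

```bash
python3 - <<'E'
from h import *
o=ctrl.get_obs();print(o["eef_pos"],o["eef_rot"])
w=snap("wrist",5)["frame"][:,:,::-1];s=snap("scene",5)["frame"][165:245,140:220,::-1];d=snap("side",5)["frame"][180:290,255:365,::-1]
cv2.imwrite("pics/c5.png",np.hstack([cv2.resize(w,(400,300)),cv2.resize(s,(200,300)),cv2.resize(d,(200,300))]))
E
```

```text
[0.51287616 0.056786   0.25945112] [-3.53524073e-05  5.88022874e-01  8.08844255e-01  2.63666645e-04]
```

View pics/c5.png

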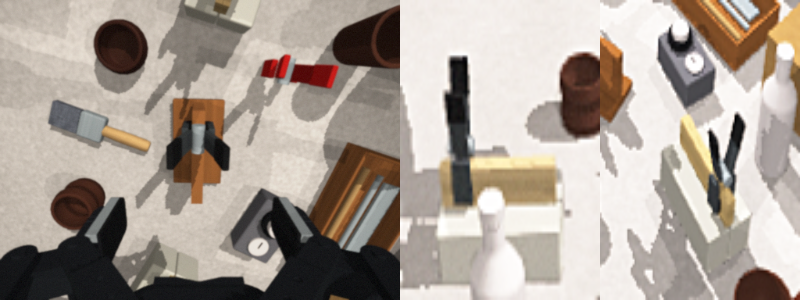

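The first clamp sits upright on the lip. The second is centred between the fingers, with its pin at about (198,137) in the left panel. I'm grasping it now.

Emit:
servo_tool([
  {"dx": 0,"dy": -0.01,"dz": -0.25,"wx": 0,"wy": 0,"wz": 0},
  {"dx": 0,"dy": -0.01,"dz": -0.5,"wx": 0,"wy": 0,"wz": 0},
  {"dx": 0,"dy": -0.01,"dz": -0.75,"wx": 0,"wy": 0,"wz": 0},
  {"dx": 0,"dy": -0.01,"dz": -0.9,"wx": 0,"wy": 0,"wz": 0},
  {"dx": 0,"dy": -0.01,"dz": -1.0,"wx": 0,"wy": 0,"wz": 0},
], jaw=1)

```text
time_s: 8.52
eef_pos: [0.5119, 0.0529, 0.1571]
eef_rot: [-0.001, 0.59, 0.808, -0.001]
wrist_force: [0.1, -0.7, -0.1]
opening: 0.999
grasp_force: 0.0
```

Emit:
servo_tool([
  {"dx": 0,"dy": 0,"dz": -0.13,"wx": 0,"wy": 0,"wz": 0},
  {"dx": 0,"dy": 0,"dz": -0.13,"wx": 0,"wy": 0,"wz": 0},
  {"dx": 0,"dy": 0,"dz": -0.13,"wx": 0,"wy": 0,"wz": 0},
  {"dx": 0,"dy": 0,"dz": -0.13,"wx": 0,"wy": 0,"wz": 0},
  {"dx": 0,"dy": 0,"dz": -0.13,"wx": 0,"wy": 0,"wz": 0},
], jaw=0.62)

```text
time_s: 8.93
eef_pos: [0.5136, 0.0537, 0.1473]
eef_rot: [0.001, 0.589, 0.808, 0.0]
wrist_force: [-0.5, -0.3, -1.3]
opening: 0.621
grasp_force: 6.9
```

Emit:
servo_tool([
  {"dx": 0,"dy": 0,"dz": 0,"wx": 0,"wy": 0,"wz": 0},
  {"dx": 0,"dy": 0,"dz": 0,"wx": 0,"wy": 0,"wz": 0},
  {"dx": 0,"dy": 0,"dz": 0,"wx": 0,"wy": 0,"wz": 0},
  {"dx": 0,"dy": 0,"dz": 0,"wx": 0,"wy": 0,"wz": 0},
  {"dx": 0,"dy": 0,"dz": 0,"wx": 0,"wy": 0,"wz": 0},
], jaw=0.37)

```text
time_s: 9.35
eef_pos: [0.5131, 0.0541, 0.1464]
eef_rot: [0.0, 0.589, 0.808, 0.0]
wrist_force: [-1.4, 0.0, -1.5]
opening: 0.369
grasp_force: 11.5
```

Emit:
servo_tool([
  {"dx": 0,"dy": 0,"dz": 0,"wx": 0,"wy": 0,"wz": 0},
  {"dx": 0,"dy": 0,"dz": 0,"wx": 0,"wy": 0,"wz": 0},
  {"dx": 0,"dy": 0,"dz": 0,"wx": 0,"wy": 0,"wz": 0},
  {"dx": 0,"dy": 0,"dz": 0,"wx": 0,"wy": 0,"wz": 0},
  {"dx": 0,"dy": 0,"dz": 0,"wx": 0,"wy": 0,"wz": 0},
], jaw=0.37)

```text
time_s: 9.77
eef_pos: [0.513, 0.054, 0.1463]
eef_rot: [-0.0, 0.589, 0.808, -0.0]
wrist_force: [-0.6, 0.2, -1.0]
opening: 0.374
grasp_force: 11.5
```

Emit:
servo_tool([
  {"dx": 0,"dy": 0,"dz": 0.15,"wx": 0,"wy": 0,"wz": 0},
  {"dx": 0,"dy": 0,"dz": 0.35,"wx": 0,"wy": 0,"wz": 0},
  {"dx": 0,"dy": 0,"dz": 0.6,"wx": 0,"wy": 0,"wz": 0},
  {"dx": 0,"dy": 0,"dz": 0.8,"wx": 0,"wy": 0,"wz": 0},
  {"dx": 0,"dy": 0,"dz": 1.0,"wx": 0,"wy": 0,"wz": 0},
], jaw=0.37)

```text
time_s: 10.18
eef_pos: [0.513, 0.054, 0.2475]
eef_rot: [0.0, 0.589, 0.808, 0.0]
wrist_force: [-0.1, 0.8, -2.4]
opening: 0.375
grasp_force: 11.2
```

Emit:
servo_tool([
  {"dx": 0,"dy": -0.15,"dz": 0.2,"wx": 0,"wy": 0,"wz": -0.015},
  {"dx": 0,"dy": -0.35,"dz": 0.4,"wx": 0,"wy": 0,"wz": -0.035},
  {"dx": 0.05,"dy": -0.55,"dz": 0.55,"wx": 0,"wy": 0,"wz": -0.055},
  {"dx": 0.1,"dy": -0.8,"dz": 0.55,"wx": 0,"wy": 0,"wz": -0.08},
  {"dx": 0.16,"dy": -1.0,"dz": 0.55,"wx": 0,"wy": 0,"wz": -0.1},
], jaw=0.37)

```text
time_s: 10.6
eef_pos: [0.5297, -0.0475, 0.303]
eef_rot: [0.002, 0.71, 0.705, 0.001]
wrist_force: [0.1, 0.5, -1.0]
opening: 0.374
grasp_force: 10.5
```

Emit:
servo_tool([
  {"dx": 0.04,"dy": -0.2,"dz": 0,"wx": 0,"wy": 0,"wz": -0.015},
  {"dx": 0.08,"dy": -0.4,"dz": 0,"wx": 0,"wy": 0,"wz": -0.03},
  {"dx": 0.12,"dy": -0.6,"dz": 0,"wx": 0,"wy": 0,"wz": -0.045},
  {"dx": 0.17,"dy": -0.8,"dz": 0,"wx": 0,"wy": 0,"wz": -0.06},
  {"dx": 0.17,"dy": -1.0,"dz": 0,"wx": 0,"wy": 0,"wz": -0.065},
], jaw=0.37)

```text
time_s: 11.02
eef_pos: [0.5464, -0.147, 0.3011]
eef_rot: [0.0, 0.777, 0.629, 0.0]
wrist_force: [-0.6, 0.1, -1.9]
opening: 0.368
grasp_force: 10.5
```

Emit:
servo_tool([
  {"dx": 0,"dy": -0.25,"dz": 0,"wx": 0,"wy": 0,"wz": 0},
  {"dx": 0,"dy": -0.5,"dz": 0,"wx": 0,"wy": 0,"wz": 0},
  {"dx": 0,"dy": -0.75,"dz": 0,"wx": 0,"wy": 0,"wz": 0},
  {"dx": 0,"dy": -0.88,"dz": 0,"wx": 0,"wy": 0,"wz": 0},
  {"dx": 0,"dy": -0.88,"dz": 0,"wx": 0,"wy": 0,"wz": 0},
], jaw=0.37)

```text
time_s: 11.43
eef_pos: [0.5456, -0.2365, 0.3008]
eef_rot: [-0.0, 0.777, 0.629, -0.0]
wrist_force: [-0.2, -0.1, -2.1]
opening: 0.374
grasp_force: 10.3
```

Emit:
servo_tool([
  {"dx": 0,"dy": 0,"dz": -0.2,"wx": 0,"wy": 0,"wz": 0},
  {"dx": 0,"dy": 0,"dz": -0.4,"wx": 0,"wy": 0,"wz": 0},
  {"dx": 0,"dy": 0,"dz": -0.5,"wx": 0,"wy": 0,"wz": 0},
  {"dx": 0,"dy": 0,"dz": -0.5,"wx": 0,"wy": 0,"wz": 0},
  {"dx": 0,"dy": 0,"dz": -0.5,"wx": 0,"wy": 0,"wz": 0},
], jaw=0.37)

```text
time_s: 11.85
eef_pos: [0.5459, -0.233, 0.2511]
eef_rot: [-0.001, 0.776, 0.63, -0.0]
wrist_force: [0.1, -0.1, -0.5]
opening: 0.373
grasp_force: 10.3
```

```bash
python3 - <<'E'
from h import *
o=ctrl.get_obs();print(o["eef_pos"],o["eef_rot"])
w=snap("wrist",6)["frame"][:,:,::-1];d=snap("side",6)["frame"][160:290,245:375,::-1]
cv2.imwrite("pics/c6.png",np.hstack([cv2.resize(w,(480,360)),cv2.resize(d,(320,360))]))
E
```

```text
[ 0.54593761 -0.23303026  0.25108587] [-6.63325264e-04  7.76242864e-01  6.30433636e-01 -7.89617733e-05]
```

View pics/c6.png

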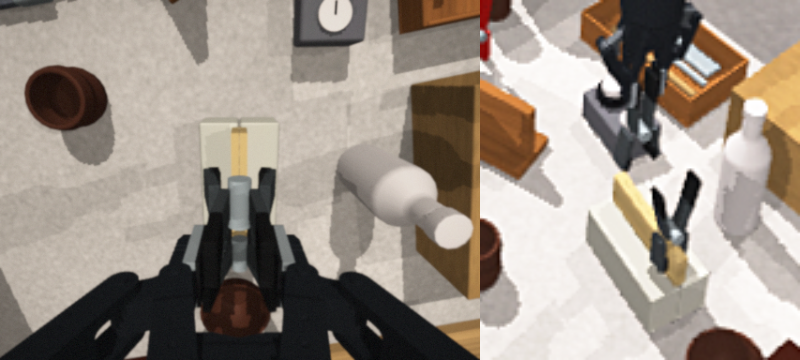

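The second clamp is in line with the lip: the lip and the pin are both at u≈239 in the left panel. I'm lowering it and releasing.

Emit:
servo_tool([
  {"dx": 0,"dy": 0,"dz": -0.2,"wx": 0,"wy": 0,"wz": 0},
  {"dx": 0,"dy": 0,"dz": -0.4,"wx": 0,"wy": 0,"wz": 0},
  {"dx": 0,"dy": 0,"dz": -0.6,"wx": 0,"wy": 0,"wz": 0},
  {"dx": 0,"dy": 0,"dz": -0.8,"wx": 0,"wy": 0,"wz": 0},
  {"dx": 0,"dy": 0,"dz": -0.93,"wx": 0,"wy": 0,"wz": 0},
], jaw=0.37)

```text
time_s: 12.37
eef_pos: [0.5461, -0.2338, 0.1577]
eef_rot: [0.0, 0.776, 0.63, 0.0]
wrist_force: [-0.5, -0.1, 2.7]
opening: 0.37
grasp_force: 11.3
```

Emit:
servo_tool([
  {"dx": 0,"dy": 0,"dz": 0,"wx": 0,"wy": 0,"wz": 0},
  {"dx": 0,"dy": 0,"dz": 0,"wx": 0,"wy": 0,"wz": 0},
  {"dx": 0,"dy": 0,"dz": 0,"wx": 0,"wy": 0,"wz": 0},
  {"dx": 0,"dy": 0,"dz": 0,"wx": 0,"wy": 0,"wz": 0},
  {"dx": 0,"dy": 0,"dz": 0,"wx": 0,"wy": 0,"wz": 0},
], jaw=0.37)

```text
time_s: 12.78
eef_pos: [0.5466, -0.2343, 0.1595]
eef_rot: [0.001, 0.776, 0.63, 0.0]
wrist_force: [-0.4, -0.2, -0.9]
opening: 0.372
grasp_force: 10.7
```

Emit:
servo_tool([
  {"dx": 0,"dy": 0,"dz": 0,"wx": 0,"wy": 0,"wz": 0},
  {"dx": 0,"dy": 0,"dz": 0,"wx": 0,"wy": 0,"wz": 0},
  {"dx": 0,"dy": 0,"dz": 0,"wx": 0,"wy": 0,"wz": 0},
  {"dx": 0,"dy": 0,"dz": 0,"wx": 0,"wy": 0,"wz": 0},
  {"dx": 0,"dy": 0,"dz": 0,"wx": 0,"wy": 0,"wz": 0},
], jaw=0.62)

```text
time_s: 13.2
eef_pos: [0.546, -0.234, 0.1583]
eef_rot: [-0.0, 0.776, 0.63, -0.0]
wrist_force: [-1.2, -0.1, -1.8]
opening: 0.623
grasp_force: 7.0
```

Emit:
servo_tool([
  {"dx": 0,"dy": 0,"dz": 0,"wx": 0,"wy": 0,"wz": 0},
  {"dx": 0,"dy": 0,"dz": 0,"wx": 0,"wy": 0,"wz": 0},
  {"dx": 0,"dy": 0,"dz": 0,"wx": 0,"wy": 0,"wz": 0},
  {"dx": 0,"dy": 0,"dz": 0,"wx": 0,"wy": 0,"wz": 0},
  {"dx": 0,"dy": 0,"dz": 0,"wx": 0,"wy": 0,"wz": 0},
], jaw=1)

```text
time_s: 13.62
eef_pos: [0.5461, -0.2341, 0.1585]
eef_rot: [0.0, 0.776, 0.63, 0.0]
wrist_force: [-0.3, 0.4, -0.6]
opening: 0.997
grasp_force: 0.0
```

Emit:
servo_tool([
  {"dx": 0,"dy": 0,"dz": 0.15,"wx": 0,"wy": 0,"wz": 0},
  {"dx": 0,"dy": 0,"dz": 0.35,"wx": 0,"wy": 0,"wz": 0},
  {"dx": 0,"dy": 0,"dz": 0.6,"wx": 0,"wy": 0,"wz": 0},
  {"dx": 0,"dy": 0,"dz": 0.8,"wx": 0,"wy": 0,"wz": 0},
  {"dx": 0,"dy": 0,"dz": 1.0,"wx": 0,"wy": 0,"wz": 0},
], jaw=1)

```text
time_s: 14.03
eef_pos: [0.5461, -0.234, 0.2597]
eef_rot: [0.0, 0.776, 0.63, 0.0]
wrist_force: [0.6, 0.0, -1.1]
opening: 1.002
grasp_force: 0.0
```

```bash
python3 - <<'E'
from h import *
np.set_printoptions(precision=4,suppress=True)
W0=load("wrist",0);W2=load("wrist",2);S=load("scene",0);D=load("side",0);k=1/1.5625
def blob(c,u):
    m=cv2.inRange(c["frame"],(205,)*3,(255,)*3); n,L,st,ce=cv2.connectedComponentsWithStats(m)
    i=L[int(u[1]),int(u[0])]; return ce[i],st[i]
c0,s0=blob(W0,(558*k,350*k));c2,s2=blob(W2,(567*k,385*k));cs,ss=blob(S,(254,233));cd,sd=blob(D,(299,190))
print(s0,s2,ss,sd)
print(c0,c2,cs,cd)
a=[W0,W2,S,D];u=[c0,c2,cs,cd]
for i in range(4):
  for j in range(i): print(i,j,*tri(a[i],u[i],a[j],u[j]))
# placed clamps: dark-pixel columns in side+scene now
w=snap("wrist",7);s=snap("scene",7);d=snap("side",7)
for n,P in(("c_-y",(.528,-.316)),("c_+y",(.546,-.234))):
    for c,t in((s,"scene"),(d,"side")):
        print(n,t,[(z,proj(c,[*P,z])[0].round(0),c["frame"][tuple(proj(c,[*P,z])[0].round().astype(int)[::-1])]) for z in(.095,.122)])
E
```

```text
[344 211  30  29 664] [351 237  25  19 339] [ 116  119  238  153 9659] [ 259  160   45   81 1549]
[358.5271 225.262 ] [363.9764 245.1681] [213.0124 201.8878] [281.7392 205.0801]
1 0 [ 0.6787 -0.0518  0.0726] 0.003190647456860539
2 0 [ 0.6372 -0.1013  0.1396] 0.15185412255627964
2 1 [ 0.6272 -0.0993  0.1423] 0.1479869072024397
3 0 [ 0.6519 -0.052   0.0341] 0.08108745394733714
3 1 [ 0.6497 -0.0489  0.0399] 0.08124646595098449
3 2 [ 0.5407 -0.1417  0.1205] 0.04121814011393625
c_-y scene [(0.095, array([165., 210.]), array([54, 58, 56], dtype=uint8)), (0.122, array([164., 203.]), array([51, 55, 55], dtype=uint8))]
c_-y side [(0.095, array([320., 248.]), array([78, 72, 66], dtype=uint8)), (0.122, array([321., 242.]), array([82, 88, 91], dtype=uint8))]
c_+y scene [(0.095, array([191., 209.]), array([48, 53, 53], dtype=uint8)), (0.122, array([190., 203.]), array([54, 54, 53], dtype=uint8))]
c_+y side [(0.095, array([306., 230.]), array([168, 137,  87], dtype=uint8)), (0.122, array([307., 224.]), array([220, 229, 234], dtype=uint8))]
```

```bash
python3 - <<'E'
from h import *
np.set_printoptions(precision=4,suppress=True)
a=[load("wrist",0),load("scene",0),load("side",0)];u=[(358.5,225.3),(255.6,234.3),(299,190)]
for i in range(3):
  for j in range(i): print(i,j,*tri(a[i],u[i],a[j],u[j]))
for z in(.055,.065): print(z,[onz(c,[q],z)[0] for c,q in zip(a,u)])
e=load("wrist",0); print("cap dia",np.linalg.norm(np.diff(onz(e,[(344,225),(374,225)],.06),axis=0)))
d=load("side",7);b=load("side",0)
df=(np.abs(d["frame"].astype(int)-b["frame"]).sum(2)>90)
for v in range(196,262,3): print(v,"".join("#" if d["frame"][v,x].max()<75 else "+" if df[v,x] else "." for x in range(284,340)))
E
```

```text
1 0 [ 0.6829 -0.0543  0.0656] 0.004712000484450563
2 0 [ 0.6829 -0.0573  0.0645] 0.0009857167462836614
2 1 [ 0.6843 -0.0542  0.0639] 0.0044984442673135895
0.055 [array([ 0.6857, -0.0612,  0.055 ]), array([ 0.6728, -0.0491,  0.055 ]), array([ 0.691 , -0.0502,  0.055 ])]
0.065 [array([ 0.6822, -0.0568,  0.065 ]), array([ 0.6839, -0.0522,  0.065 ]), array([ 0.683 , -0.0577,  0.065 ])]
cap dia 0.03183445260192381
196 ...#.....#############..................................
199 ...#..........##........................................
202 ....#...................................................
205 ......#......................####.......................
208 .........#..................######+.....................
211 ............#..####..#....#######.......................
214 ...............######.....######+.......................
217 ................######...###++#+........................
220 .................+###.+.######+.........................
223 ................++####.+.+###+...............####+......
226 ................++++###.++++##+............+#######+....
229 ................##++#+..+++##++###+.......+######+......
232 ...............+#####+......+.+#####+.....######+.......
235 ...............+######+........+####+...+###+##+........
238 +............++++#####.....++++++###+.++######+.........
241 .+++.....+++++++++............++++###+.++####+..........
244 ............++++++++...........++++###+...++#+..........
247 ..............+++++++++..++....##++#+..++++##+..........
250 ................+++++++++.....#######+.....++...........
253 ..................+++++++++...#######+..................
256 ....+................+++++++++..+####+.......+++........
259 ....+++++..............++++++++.....+..........+++......
```

Both clamps show the same upright V silhouette on the lip in the side view. The button top triangulates to about (0.683, -0.056, 0.065).

Emit:
servo_tool([
  {"dx": 0.14,"dy": 0.2,"dz": 0,"wx": 0,"wy": 0,"wz": 0},
  {"dx": 0.28,"dy": 0.4,"dz": 0,"wx": 0,"wy": 0,"wz": 0},
  {"dx": 0.42,"dy": 0.6,"dz": 0,"wx": 0,"wy": 0,"wz": 0},
  {"dx": 0.56,"dy": 0.8,"dz": 0,"wx": 0,"wy": 0,"wz": 0},
  {"dx": 0.7,"dy": 0.9,"dz": 0,"wx": 0,"wy": 0,"wz": 0},
], jaw=0)

```text
time_s: 14.6
eef_pos: [0.6158, -0.1414, 0.2563]
eef_rot: [-0.002, 0.776, 0.631, -0.0]
wrist_force: [-0.4, -0.7, 0.5]
opening: 0.297
grasp_force: 0.0
```

Emit:
servo_tool([
  {"dx": 0.14,"dy": 0.2,"dz": 0,"wx": 0,"wy": 0,"wz": 0},
  {"dx": 0.28,"dy": 0.4,"dz": 0,"wx": 0,"wy": 0,"wz": 0},
  {"dx": 0.42,"dy": 0.6,"dz": 0,"wx": 0,"wy": 0,"wz": 0},
  {"dx": 0.56,"dy": 0.8,"dz": 0,"wx": 0,"wy": 0,"wz": 0},
  {"dx": 0.67,"dy": 0.88,"dz": 0,"wx": 0,"wy": 0,"wz": 0},
], jaw=0)

```text
time_s: 15.02
eef_pos: [0.683, -0.0529, 0.256]
eef_rot: [-0.002, 0.776, 0.631, -0.001]
wrist_force: [-0.1, 0.5, 0.5]
opening: -0.003
grasp_force: 0.0
```

Emit:
servo_tool([
  {"dx": 0,"dy": 0,"dz": -0.2,"wx": 0,"wy": 0,"wz": 0},
  {"dx": 0,"dy": 0,"dz": -0.4,"wx": 0,"wy": 0,"wz": 0},
  {"dx": 0,"dy": 0,"dz": -0.6,"wx": 0,"wy": 0,"wz": 0},
  {"dx": 0,"dy": 0,"dz": -0.8,"wx": 0,"wy": 0,"wz": 0},
  {"dx": 0,"dy": 0,"dz": -1.0,"wx": 0,"wy": 0,"wz": 0},
], jaw=0)

```text
time_s: 15.43
eef_pos: [0.6819, -0.0556, 0.1552]
eef_rot: [-0.001, 0.776, 0.63, -0.001]
wrist_force: [-0.8, -0.3, -0.0]
opening: 0.004
grasp_force: 0.0
```

Emit:
servo_tool([
  {"dx": 0,"dy": 0,"dz": -0.2,"wx": 0,"wy": 0,"wz": 0},
  {"dx": 0,"dy": 0,"dz": -0.4,"wx": 0,"wy": 0,"wz": 0},
  {"dx": 0,"dy": 0,"dz": -0.6,"wx": 0,"wy": 0,"wz": 0},
  {"dx": 0,"dy": 0,"dz": -0.8,"wx": 0,"wy": 0,"wz": 0},
  {"dx": 0,"dy": 0,"dz": -0.88,"wx": 0,"wy": 0,"wz": 0},
], jaw=0)

```text
time_s: 15.85
eef_pos: [0.6799, -0.0553, 0.065]
eef_rot: [-0.003, 0.777, 0.63, -0.002]
wrist_force: [-1.3, -0.9, 2.2]
opening: -0.002
grasp_force: 1.5
```

Emit:
servo_tool([
  {"dx": 0.02,"dy": 0,"dz": 0,"wx": 0,"wy": 0,"wz": 0},
  {"dx": 0.02,"dy": 0,"dz": -0.03,"wx": 0,"wy": 0,"wz": 0},
  {"dx": 0.02,"dy": 0,"dz": -0.06,"wx": 0,"wy": 0,"wz": 0},
  {"dx": 0.02,"dy": 0,"dz": -0.08,"wx": 0,"wy": 0,"wz": 0},
  {"dx": 0.02,"dy": 0,"dz": -0.08,"wx": 0,"wy": 0,"wz": 0},
], jaw=0)

```text
time_s: 16.27
eef_pos: [0.6859, -0.0561, 0.0634]
eef_rot: [0.001, 0.776, 0.63, 0.001]
wrist_force: [-0.5, -0.9, 3.3]
opening: -0.004
grasp_force: 1.8
```

Emit:
servo_tool([
  {"dx": 0,"dy": 0,"dz": -0.02,"wx": 0,"wy": 0,"wz": 0},
  {"dx": 0,"dy": 0,"dz": -0.04,"wx": 0,"wy": 0,"wz": 0},
  {"dx": 0,"dy": 0,"dz": -0.05,"wx": 0,"wy": 0,"wz": 0},
  {"dx": 0,"dy": 0,"dz": -0.05,"wx": 0,"wy": 0,"wz": 0},
  {"dx": 0,"dy": 0,"dz": -0.05,"wx": 0,"wy": 0,"wz": 0},
], jaw=0)

```text
time_s: 16.68
eef_pos: [0.6861, -0.0562, 0.0608]
eef_rot: [0.001, 0.776, 0.63, 0.001]
wrist_force: [-7.3, 1.7, 19.1]
opening: -0.0
grasp_force: 9.2
```

Emit:
servo_tool([
  {"dx": 0,"dy": 0,"dz": -0.01,"wx": 0,"wy": 0,"wz": 0},
  {"dx": 0,"dy": 0,"dz": -0.02,"wx": 0,"wy": 0,"wz": 0},
  {"dx": 0,"dy": 0,"dz": -0.02,"wx": 0,"wy": 0,"wz": 0},
  {"dx": 0,"dy": 0,"dz": -0.02,"wx": 0,"wy": 0,"wz": 0},
  {"dx": 0,"dy": 0,"dz": -0.02,"wx": 0,"wy": 0,"wz": 0},
], jaw=0)

```text
time_s: 17.1
eef_pos: [0.6863, -0.0562, 0.0606]
eef_rot: [0.001, 0.776, 0.63, 0.001]
wrist_force: [-12.8, 2.1, 28.5]
opening: -0.003
grasp_force: 14.1
```

The force and height fit a 5 N / 7 mm spring: about 2 N at 65 mm, about 3 N at 63.4 mm, and a hard stop at 60.7 mm. So the button is fully down, and I'm retracting.

Emit:
servo_tool([
  {"dx": 0,"dy": 0,"dz": 0.1,"wx": 0,"wy": 0,"wz": 0},
  {"dx": 0,"dy": 0,"dz": 0.3,"wx": 0,"wy": 0,"wz": 0},
  {"dx": 0,"dy": 0,"dz": 0.55,"wx": 0,"wy": 0,"wz": 0},
  {"dx": 0,"dy": 0,"dz": 0.8,"wx": 0,"wy": 0,"wz": 0},
  {"dx": 0,"dy": 0,"dz": 1.0,"wx": 0,"wy": 0,"wz": 0},
], jaw=0)

```text
time_s: 17.52
eef_pos: [0.6855, -0.0561, 0.1571]
eef_rot: [0.001, 0.776, 0.63, 0.001]
wrist_force: [0.5, 0.2, 0.4]
opening: -0.003
grasp_force: 0.0
```

Emit:
servo_tool([
  {"dx": 0,"dy": 0,"dz": 0.2,"wx": 0,"wy": 0,"wz": 0},
  {"dx": 0,"dy": 0,"dz": 0.4,"wx": 0,"wy": 0,"wz": 0},
  {"dx": 0,"dy": 0,"dz": 0.6,"wx": 0,"wy": 0,"wz": 0},
  {"dx": 0,"dy": 0,"dz": 0.6,"wx": 0,"wy": 0,"wz": 0},
  {"dx": 0,"dy": 0,"dz": 0.6,"wx": 0,"wy": 0,"wz": 0},
], jaw=0)

```text
time_s: 17.93
eef_pos: [0.6859, -0.0562, 0.2167]
eef_rot: [0.001, 0.776, 0.63, 0.001]
wrist_force: [0.0, -0.3, -0.4]
opening: 0.001
grasp_force: 0.0
```

```bash
python3 - <<'E'
from h import *
a=load("side",7);b=snap("side",8)
for t,(x0,x1,y0,y1) in {"mould":(285,340,200,282),"timer":(284,320,185,215)}.items():
    print(t,(np.abs(a["frame"][y0:y1,x0:x1].astype(int)-b["frame"][y0:y1,x0:x1]).sum(2)>90).sum())
print(ctrl.get_obs()["eef_pos"],ctrl.get_obs()["wrist_force"])
print(workorder.hand_in())
E
```

```text
mould 164
timer 85
[ 0.68488605 -0.05595766  0.21484494] [-0.83885176 -0.56664032  0.1410994 ]
the job is handed in; nothing more can be done
None
```

I clipped both clamps onto the bare mould's lip, one towards each end, pressed the start button to its stop and released it, and handed the job in at about 18 s; the hand-in gave no verdict. I confirmed clamp 2 and the button by pixel and force readings only, because my picture views were used up.

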